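# Close a filter holder: four T-knobs tightened crosswise in two rounds

## Task

Close the water filter holder by screwing down its four T-knobs crosswise in two rounds: in the first round bring one knob about halfway from touching the cover to the rim, then the one diagonally opposite, then the other two; in the second round, again crosswise (an opposite pair, then the other pair), tighten each until it is firm and the cover lies flat on the rim. Never run one knob all the way down while another is still loose, feel for the stop and do not force a knob past firm; leave the other things where they are and let go at the end.

Things in the scene. Friction and masses are not known exactly. Their poses are not given: they have to be found in the camera images.
- holder: pressure filter holder, bolted down: a square aluminium block 176 mm wide on a 200 mm grey foot, 60 mm high to its dark rim (the flat top face that the cover must come to lie on). Origin: centre of its underside; z up, x and y along its sides. A steel stud stands at each corner, at x = +-65 mm, y = +-65 mm.
- cover: loose square aluminium cover plate, 170 x 170 x 10 mm, 0.75 kg, lying over the four studs (13 mm holes, 11 mm studs), with a round boss and a brass inlet stub in its middle reaching 32 mm above its underside. Origin: centre of its underside. Springy rubber seals hold it 5 mm above the holder's rim at the start; they give softly as the knobs press it down, together about 17 N when it lies on the rim.
- knob_a: T-knob at the holder's +x +y corner, diagonally opposite knob_c. Origin: on the stud's axis at the underside of its 26 mm steel flange. Above it a black bar handle 70 mm long (own x axis), 14 mm thick (y), from 18 to 42 mm above the origin: grip it across its thickness. Tightens clockwise seen from above.
- knob_b: T-knob at the holder's +x -y corner, diagonally opposite knob_d. Same make and frame as knob_a. Each knob, turned clockwise, screws itself down its stud by 30 mm a turn (4.8 mm a radian), so a gripper that turns it must sink with it. Friction holds it where it is left.
- knob_c: T-knob at the holder's -x -y corner, diagonally opposite knob_a. Same make as knob_a. At the start each knob hangs 0.5 to 2.9 mm clear of the loose cover, not all alike; from touching it to lying on the rim is 5 mm more (about 1.05 rad), then it stops hard.
- knob_d: T-knob at the holder's -x +y corner, diagonally opposite knob_b. Same make as knob_a. Each knob takes about 0.1 Nm to turn, little more against the seals; at the stop the torque climbs steeply, over 0.1 Nm for each further 0.1 rad: at 0.2 to 0.45 Nm above free turning it is firm; past 0.6 Nm it is forced.
- jar_a: white sample jar with blue cap, 48 mm wide, 75 mm high; a bystander, to be left alone. Origin: centre of its underside.
- jar_b: white sample jar with blue cap, 48 mm wide, 75 mm high, no label; a bystander, to be left alone. Origin: centre of its underside.
- carton: white carton 55 x 110 x 45 mm; a bystander, to be left alone. Origin: centre of its underside.
- screwdriver: screwdriver lying on the table beside the holder; a bystander, to be left alone. Origin: centre of its underside.
- meter: blue-framed portable meter, 120 x 170 x 56 mm; a bystander, to be left alone. Origin: centre of its underside.
- beaker: clear plastic beaker, 70 mm wide, 75 mm high; a bystander, to be left alone. Origin: centre of its underside.
- funnel: grey funnel standing mouth down, 90 mm wide, 85 mm high; a bystander, to be left alone. Origin: centre of its underside.
Mind the look-alikes: they are no part of the job. Of the things shaped like the cover, the aluminium one is meant.

How it is judged:
On the way, in this order (a step that is already met when the one before it is completed fails the run):
1. first round: two diagonally opposite knobs are part way down (1.0 to 3.9 mm below where they touch the loose cover), the other two not yet brought down (((z of knob_a in the frame of holder between 0.0711 and 0.074 m and z of knob_c in the frame of holder between 0.0711 and 0.074 m and z of each of knob_b, knob_d in the frame of holder above 0.0744 m) or (z of knob_b in the frame of holder between 0.0711 and 0.074 m and z of knob_d in the frame of holder between 0.0711 and 0.074 m and z of each of knob_a, knob_c in the frame of holder above 0.0744 m))), for 0.1 s.
2. first round complete: all four knobs are part way down (1.0 to 3.9 mm) (z of knob_a in the frame of holder between 0.0711 and 0.074 m and z of knob_b in the frame of holder between 0.0711 and 0.074 m and z of knob_c in the frame of holder between 0.0711 and 0.074 m and z of knob_d in the frame of holder between 0.0711 and 0.074 m), for 0.1 s.
3. second round: two diagonally opposite knobs are fully down and firm (over 15 N on the cover), the other two not yet (under 8 N) (((z of each of knob_a, knob_c in the frame of holder below 0.0711 m and contact force between each of knob_a, knob_c and cover above 15 N and contact force between each of knob_b, knob_d and cover below 8 N) or (z of each of knob_b, knob_d in the frame of holder below 0.0711 m and contact force between each of knob_b, knob_d and cover above 15 N and contact force between each of knob_a, knob_c and cover below 8 N))), for 0.1 s.
At the end, for the whole second after the job is handed in: All four knobs are firm: each presses on the cover with more than 15 N and is within 1.1 mm of its lowest place; the cover lies flat on the rim (within 1.2 mm and 0.7 degrees) and at rest (contact force between each of knob_a, knob_b, knob_c, knob_d and cover above 15 N and z of each of knob_a, knob_b, knob_c, knob_d in the frame of holder below 0.0711 m and z of cover in the frame of holder below 0.0612 m and angle between the z axis of cover and the z axis of holder, either way round below 0.012 rad and linear speed of cover below 0.01 m/s); the robot touches nothing.
It fails at once if one knob is run all the way down while another has not yet come down onto the cover (less than 0.8 mm below touching it) (z of any of knob_a, knob_b, knob_c, knob_d in the frame of holder below 0.0711 m and z of any of knob_a, knob_b, knob_c, knob_d in the frame of holder above 0.0742 m).
It fails at once if a knob is forced far past firm (more than 150 N on the cover) (contact force between any of knob_a, knob_b, knob_c, knob_d and cover above 150 N).
It fails at once if a bystander is moved by more than 30 mm (distance of any of jar_a, jar_b, carton, screwdriver, meter, beaker, funnel from where it was at the start of the episode above 0.03 m).
It also fails if it takes over 72 s, if anything falls off the work surface, if the arm or the gripper's body presses on something with over 40 N, if the wrist force passes 120 N, or if a joint passes its speed limit or range.

## Robot

A 7-joint arm with a two-finger parallel gripper is mounted at the origin on the work surface. World frame = base frame: x ahead of the robot, y to its left, z up, the work surface at z = 0. Lengths are in m, angles in rad, forces in N, time in s.
With the tool pointing down it reaches from about 0.35 to 0.9 m from the base axis. Payload 8.1 kg.
Tool frame: the origin (TCP) lies at the very end of the fingers, on their centre line; the grasp point (between the pads) lies 19 mm behind it; z points along the fingers, y is the line along which they close (so a half turn about z gives the same grasp; the last joint's range is limited). The gripper opens to 92 mm and grips with 3 to 60 N. Pads are 19 mm wide; open, the fingers measure 130 mm over their backs; the gripper's body (75 mm by 190 mm) begins 47 mm behind the grasp point.
Start: joints at [-0.103, 0.434, 0.025, 1.573, -0.012, 1.134, -0.075], TCP at [0.625, -0, 0.227] pointing down, gripper open.
Joint ranges: [-2.62, 2.62], [-0.44, 2.09], [-1.27, 1.32], [0.08, 2.57], [-1.32, 4.46], [0.12, 2], [-2.74, 2.74]. Speed limits (rad/s): [2.22, 2.22, 3.01, 3.01, 3.14, 3.14, 3.14].

## Interface

Orientations are given as a rotation vector (axis times angle).
In Python, from cell import readout, cams, job gives the robot as it stands.
- The arm moves only by the tool drive_tool, never from a script. Its argument "commands" is a list of rows, each a list of 3 entries, a list of its own where there are three numbers: the turn, a rotation vector about the tool's x, y, z in rad, then the shift along the tool's x, y, z in cm, then the gripper's target within -1 to 1 (fully open at 1, half-way at 0, shut at -1). A call has 1 to 20 rows; each row is the pose to reach, as a shift and turn from the pose commanded when the call began, along the tool's axes at that moment; what a row does not reach only later rows make up. A row lasts 1/12 s, in which the tool goes at most 41.7 mm and 7.16 degrees, less where a joint would pass 70% of its speed; a pose out of reach is approached as far as the arm can. A call with a gripper value outside its range is refused whole. The fingers move at their own pace and stop on an object; "newtons" is the grip in N (left out, the last holds). Time passes only in rows, so rows that repeat a pose let the fingers close. It gives the time, the measured TCP pose, the force, the opening and the grip force at its end, in the units of the state.
- readout.observe(): the state, without advancing time (a new reading comes with each control period).
- cams.get_image(name): name is "scene" or "side" or "wrist"; returns the picture (420x560x3 uint8, blue, green, red); there is no depth.
- cams.camera_info(name): a dict with "camera_matrix" (3x3 intrinsics, pixels), "R" (3x3) and "t" (3): a world point X has camera coordinates R X + t. Camera axes: x right, y down, z forward; pixel columns grow to the right and rows downward; lengths in m; the calibration is good to about 2 mm. A picture is of the moment at which its call begins: read the wrist's pose just before it. camera_info takes no time and is no camera call; for the wrist camera it gives the pose at the moment of the call.
- job.sign_off(): hands the job in; it is judged then, once.
The state is a dict: "clock": time; "joints": joint angles; "dq": joint speeds; "joint_efforts": joint torques, N m; "position": TCP position; "ee_rot": TCP orientation; "force": force on the tool from outside, world axes, zero at the start; "ft_torque": the same for the moment, N m; "width": opening from 0.0 (shut) to 1.0 (fully open); "gripper_force": force on a finger pad.
Only numpy, scipy, OpenCV 4.12 (cv2) and the standard library are available. Lean on these libraries where they do the work, as an engineer would, in place of code of your own. Each camera call takes 0.05 s, during which the arm holds its last target. There are 200 camera calls.

## Working session

There is one attempt and no reset: what is moved stays moved. The work goes in short steps, Python scripts to look and compute and a tool call to move; the robot and the scene stay as the last step left them, time stands still between calls to the robot, and variables do not carry over. Pictures are saved under pics/ and viewed, at most 10 in all, crops included, and the job is handed in when it is done.

Besides the shell and the picture viewer there is one more tool, called after "Emit:" by a JSON object that holds its "api" and its "payload", one argument or row to a line. drive_tool: Moves the arm, as the interface text tells. Its arguments: {"type":"object","properties":{"commands":{"type":"array"},"newtons":{"type":"number"}},"required":["commands"]}

```bash
mkdir -p pics; ls; python3 - <<'E'
from cell import readout,cams
import cv2
s=readout.observe(); print({k:s[k] for k in('clock','position','ee_rot','width','force')})
a=cams.get_image('scene');b=cams.get_image('wrist')
cv2.imwrite('pics/s.png',a);cv2.imwrite('pics/w.png',b)
for n in('scene','wrist'):print(cams.camera_info(n))
E
```

```text
pics
{'clock': 0.0, 'position': array([ 6.24489526e-01, -7.49054833e-05,  2.25924258e-01]), 'ee_rot': array([-2.22082082e+00, -2.22063735e+00,  1.94995887e-03]), 'width': 1.0021898915932472, 'force': array([0.48193461, 0.31347537, 0.45406237])}
{'camera_matrix': array([[490.81011569,   0.        , 285.41949609],
       [  0.        , 490.81011569, 209.5864805 ],
       [  0.        ,   0.        ,   1.        ]]), 'R': array([[-0.88800526,  0.45956867,  0.01559779],
       [ 0.30072951,  0.60607921, -0.73636251],
       [-0.34786264, -0.64920307, -0.67640739]]), 't': array([ 0.52142398, -0.08450203,  1.59205284])}
{'camera_matrix': array([[303.25605235,   0.        , 276.01052506],
       [  0.        , 303.25605235, 209.28097343],
       [  0.        ,   0.        ,   1.        ]]), 'R': array([[ 9.99998864e-01, -7.29551170e-04, -1.31909627e-03],
       [-3.69556577e-04, -9.67026909e-01,  2.54673949e-01],
       [-1.46139927e-03, -2.54673172e-01, -9.67026080e-01]]), 't': array([-0.62425927, -0.03197133,  0.3907129 ])}
```

View pics/s.png

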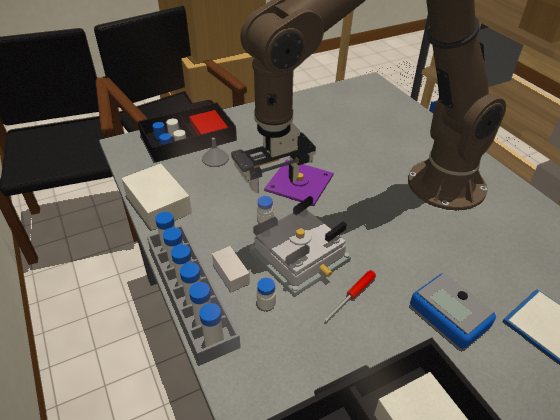

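View pics/w.png

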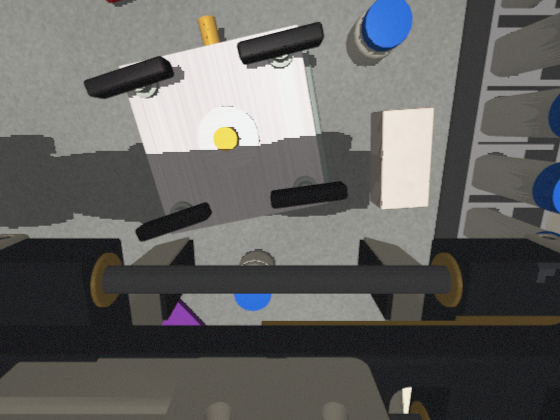

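The wrist view shows the holder with all four black bars: about (130,77), (281,43), (174,221) and (309,195). The boss is at (226,138), and the bars tilt about 10–20° from image x. The purple plate in the scene view is the look-alike. Next I segment the bars.

```bash
cat > h.py <<'E'
import numpy as np,cv2
from cell import readout,cams
def bars(img,info,zc=0.1067,thr=45,minA=900,maxA=8000,maxrow=420):
    g=img.max(2); m=(g<thr).astype(np.uint8); m[maxrow:]=0
    m=cv2.morphologyEx(m,cv2.MORPH_OPEN,np.ones((5,5),np.uint8))
    n,l,st,c=cv2.connectedComponentsWithStats(m)
    K,R,t=info['camera_matrix'],info['R'],info['t']; C=-R.T@t
    def ray(p,z):
        d=R.T@np.linalg.solve(K,[p[0],p[1],1.]); return C+d*(z-C[2])/d[2]
    out=[]
    for i in range(1,n):
        if not minA<st[i,4]<maxA: continue
        pts=np.argwhere(l==i)[:,::-1].astype(np.float32)
        (c0,wh,_)=cv2.minAreaRect(pts); bp=cv2.boxPoints((c0,wh,_))
        e=sorted([(np.linalg.norm(bp[k]-bp[(k+1)%4]),k) for k in range(4)])
        k=e[-1][1]; a=ray(bp[k],zc)-ray(bp[(k+1)%4],zc)
        ang=(np.degrees(np.arctan2(a[1],a[0]))+90)%180-90
        out.append((np.round(c0).astype(int),np.round(wh),ray(c0,zc)[:2].round(4),round(ang,1)))
    return out,m,ray
def square(P):
    P=np.array(P); c=P.mean(0); v=P-c; a=np.arctan2(v[:,1],v[:,0])
    w=np.angle(np.exp(4j*(a)).mean()*np.exp(-1j*np.pi))/4
    return c,np.degrees(w),np.linalg.norm(v,axis=1)
E
python3 - <<'E'
from h import *
im=cv2.imread('pics/w.png')
o,m,ray=bars(im,cams.camera_info('wrist'),maxrow=240)
for r in o:print(*r)
hsv=cv2.cvtColor(im,cv2.COLOR_BGR2HSV)
print([tuple(r[2]) for r in o]); 
P=[r[2] for r in o]
if len(P)==4: print(square(P))
print(ray((226,138),0.097))
cv2.imwrite('pics/m.png',m*255)
E
```

```text
[308 194] [18. 76.] [0.6548 0.0096] 7.5
[173 221] [17. 77.] [ 0.5256 -0.0172] 18.8
[(np.float64(0.6548), np.float64(0.0096)), (np.float64(0.5256), np.float64(-0.0172))]
[0.57814734 0.06048313 0.097     ]
```

```bash
python3 - <<'E'
from h import *
im=cv2.imread('pics/w.png')
for thr in(60,75):
  o,m,ray=bars(im,cams.camera_info('wrist'),thr=thr,maxrow=240,minA=500)
  for r in o:print(thr,*r)
  P=[r[2] for r in o]
  if len(P)==4: print(square(P))
E
```

```text
60 [282  50] [ 9. 82.] [0.6294 0.1319] 12.8
60 [129  78] [24. 88.] [0.4989 0.1103] 16.0
60 [309 194] [19. 77.] [0.6551 0.0095] 7.3
60 [173 221] [18. 78.] [ 0.5256 -0.0172] 19.2
(array([0.57725 , 0.058625]), np.float64(11.159897373732417), array([0.08993802, 0.09385642, 0.09205372, 0.09174504]))
75 [462 119] [ 27. 245.] [0.788  0.0767] -89.9
75 [281  44] [24. 87.] [0.6288 0.1371] 13.2
75 [129  80] [28. 88.] [0.4992 0.109 ] 16.3
75 [309 187] [38. 78.] [0.6553 0.0163] 2.1
75 [ 50 196] [20. 56.] [0.412 0.008] 1.1
75 [172 217] [27. 78.] [ 0.5247 -0.0132] 18.1
```

Emit:
{"api": "drive_tool", "payload": {
  "commands": [
    [[0, 0, -1.82], [8, 2.5, -3], 0],
    [[0, 0, -1.82], [8, 2.5, -3], 0],
    [[0, 0, -1.82], [8, 2.5, -3], 0],
    [[0, 0, -1.82], [8, 2.5, -3], 0],
    [[0, 0, -1.82], [8, 2.5, -3], 0],
    [[0, 0, -1.82], [8, 2.5, -3], 0],
    [[0, 0, -1.82], [8, 2.5, -3], 0],
    [[0, 0, -1.82], [8, 2.5, -3], 0],
    [[0, 0, -1.82], [8, 2.5, -3], 0],
    [[0, 0, -1.82], [8, 2.5, -3], 0],
    [[0, 0, -1.82], [8, 2.5, -3], 0],
    [[0, 0, -1.82], [8, 2.5, -3], 0],
    [[0, 0, -1.82], [8, 2.5, -3], 0],
    [[0, 0, -1.82], [8, 2.5, -3], 0],
    [[0, 0, -1.82], [8, 2.5, -3], 0],
    [[0, 0, -1.82], [8, 2.5, -3], 0],
    [[0, 0, -1.82], [8, 2.5, -3], 0],
    [[0, 0, -1.82], [8, 2.5, -3], 0]
  ],
  "newtons": 40
}}

```text
clock: 1.6
position: [0.6499, 0.0799, 0.2565]
ee_rot: [0.386, -3.117, -0.0]
force: [0.3, 0.1, -0.7]
width: 0.5
gripper_force: 0.0
```

```bash
python3 - <<'E'
from h import *
s=readout.observe(); print(s['clock'],s['position'],s['joints'].round(2) if hasattr(s['joints'],'round') else s['joints'],s['ft_torque'],s['width'],s['force'])
inf=cams.camera_info('wrist')
im=cams.get_image('wrist');cv2.imwrite('pics/w2.png',im)
np.save('inf2.npy',inf,allow_pickle=True)
for thr in(60,75):
  o,m,ray=bars(im,inf,thr=thr,minA=500)
  for r in o:print(thr,*r)
E
```

```text
1.6 [0.64989859 0.07991323 0.25648054] [ 0.04  0.5  -0.39  1.42  0.19  1.26  1.46] [ 0.15924064  0.03044418 -0.02025245] 0.5003125205983846 [ 0.26877574  0.08595941 -0.72114399]
60 [207  43] [89. 18.] [ 0.5244 -0.0175] 20.2
60 [208 201] [16. 35.] [0.6709 0.0116] 8.5
60 [418 279] [ 80. 129.] [0.7024 0.2564] -75.9
60 [549 404] [31. 20.] [0.8251 0.4799] 26.5
75 [206  43] [89. 18.] [ 0.5245 -0.0177] 19.0
75 [208 191] [16. 54.] [0.6611 0.0102] 7.9
75 [418 279] [ 80. 130.] [0.7022 0.2569] -75.9
75 [549 403] [32. 20.] [0.8243 0.4795] 26.5
```

View pics/w2.png

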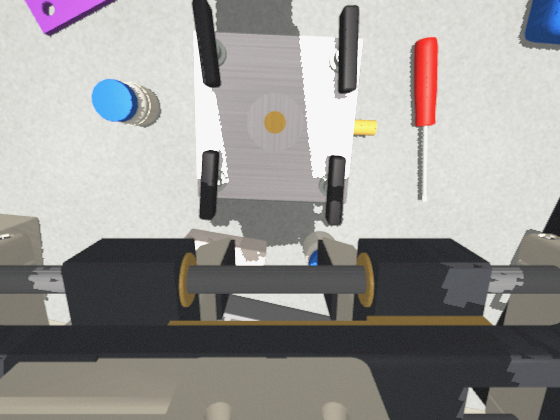

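The second view confirms it: bars at about (206,43), (347,50), (208,187) and (336,190), near vertical in the image, with the boss at (275,122). I'll refine the angles per bar and compute the moves.

```bash
cat >> h.py <<'E'
ST=np.array([[.6275,.1364],[.5002,.1101],[.5265,-.0172],[.6538,.0091]]) # A D C B (A-C, D-B diagonal)
def shift(xy,z,yaw,s=None):
    "tool-axis turn and shift (cm) to bring TCP to xy,z with tool y at yaw deg"
    from scipy.spatial.transform import Rotation as Rn
    s=s or readout.observe(); R=Rn.from_rotvec(s['ee_rot']).as_matrix()
    y0=np.degrees(np.arctan2(R[1,1],R[0,1]))
    d=R.T@(np.array([xy[0],xy[1],z])-s['position'])*100
    turn=-np.radians(yaw-y0)
    return 'yaw now %.2f turn %.3f'%(y0,turn),d.round(2)
E
python3 - <<'E'
from h import *
inf=np.load('inf2.npy',allow_pickle=True).item()
im=cv2.imread('pics/w2.png')
for nm,(c0,c1,r0,r1) in {'A':(318,352,145,228),'D':(333,363,0,98),'C':(188,226,0,92),'B':(194,224,143,224)}.items():
  for thr in (70,90):
    sub=np.full_like(im,255); sub[r0:r1,c0:c1]=im[r0:r1,c0:c1]
    o,m,ray=bars(sub,inf,thr=thr,minA=300)
    for r in o:print(nm,thr,*r)
print(shift(ST[0],.094,103))
E
```

```text
A 90 [335 190] [17. 68.] [0.628  0.1369] 13.9
D 70 [342  54] [77.  5.] [0.5028 0.1055] 17.1
D 90 [342  52] [ 7. 79.] [0.502  0.1053] 15.9
C 70 [206  43] [89. 18.] [ 0.5245 -0.0177] 19.0
C 90 [207  43] [89. 18.] [ 0.5245 -0.0176] 20.2
B 70 [208 199] [38. 16.] [0.6691 0.0114] 10.4
B 90 [209 185] [16. 67.] [0.6547 0.0095] 8.6
('yaw now 104.15 turn 0.020', array([ 0.79,  6.02, 16.25]))
```

Emit:
{"api": "drive_tool", "payload": {
  "commands": [
    [[0, 0, 0.01], [0.8, 6.0, 4], 0],
    [[0, 0, 0.01], [0.8, 6.0, 6], 0],
    [[0, 0, 0.01], [0.8, 6.0, 10], 0],
    [[0, 0, 0.01], [0.8, 6.0, 13], 0],
    [[0, 0, 0.01], [0.8, 6.0, 16.3], 0],
    [[0, 0, 0.01], [0.8, 6.0, 16.3], 0],
    [[0, 0, 0.01], [0.8, 6.0, 16.3], 0],
    [[0, 0, 0.01], [0.8, 6.0, 16.3], -1],
    [[0, 0, 0.01], [0.8, 6.0, 16.3], -1],
    [[0, 0, 0.01], [0.8, 6.0, 16.3], -1],
    [[0, 0, 0.01], [0.8, 6.0, 16.3], -1],
    [[0, 0, 0.01], [0.8, 6.0, 16.3], -1]
  ],
  "newtons": 40
}}

```text
clock: 2.65
position: [0.6281, 0.1364, 0.0949]
ee_rot: [-0.374, 3.117, 0.001]
force: [-0.8, 5.7, 1.5]
width: 0.188
gripper_force: 3.2
```

```bash
cat > st.py <<'E'
from h import *
s=readout.observe(); print(s['clock'],s['position'].round(4),'w %.1fmm'%(s['width']*92),'F',s['force'].round(1),'T',s['ft_torque'].round(3),'g',s['gripper_force'])
print(shift(ST[0],.093,103.5)[0],'j7 %.2f'%s['joints'][6])
E
python3 st.py
```

```text
2.65 [0.6281 0.1364 0.0949] w 17.3mm F [-0.8  5.7  1.5] T [1.558 0.204 0.028] g 3.217972218990326
yaw now 103.68 turn 0.003 j7 1.29
```

Emit:
{"api": "drive_tool", "payload": {
  "commands": [
    [[0, 0, 0], [0, 0, 0], -1],
    [[0, 0, 0], [0, 0, 0], -1],
    [[0, 0, 0], [0, 0, 0], -1],
    [[0, 0, 0.08], [0, 0, 0.04], -1],
    [[0, 0, 0.16], [0, 0, 0.08], -1],
    [[0, 0, 0.24], [0, 0, 0.115], -1],
    [[0, 0, 0.24], [0, 0, 0.115], -1]
  ]
}}

```text
clock: 3.23
position: [0.628, 0.1368, 0.0939]
ee_rot: [0.009, 3.14, 0.001]
force: [-1.7, 0.9, 6.5]
width: 0.151
gripper_force: 64.7
```

```bash
python3 st.py
```

```text
3.2333 [0.628  0.1368 0.0939] w 13.9mm F [-1.7  0.9  6.5] T [ 0.186  0.29  -0.091] g 64.65621203184128
yaw now 89.68 turn -0.241 j7 1.08
```

Emit:
{"api": "drive_tool", "payload": {
  "commands": [
    [[0, 0, 0.08], [0, 0, 0.04], -1],
    [[0, 0, 0.16], [0, 0, 0.08], -1],
    [[0, 0, 0.24], [0, 0, 0.115], -1],
    [[0, 0, 0.3], [0, 0, 0.144], -1]
  ]
}}

```text
clock: 3.57
position: [0.628, 0.1366, 0.0926]
ee_rot: [0.477, 3.104, 0.001]
force: [-1.6, -0.6, 8.3]
width: 0.149
gripper_force: 64.7
```

```bash
python3 st.py
```

```text
3.5667 [0.628  0.1366 0.0926] w 13.7mm F [-1.6 -0.6  8.3] T [0.034 0.396 0.133] g 64.72033202648163
yaw now 72.54 turn -0.540 j7 0.83
```

Emit:
{"api": "drive_tool", "payload": {
  "commands": [
    [[0, 0, 0.08], [0, 0, 0.04], -1],
    [[0, 0, 0.16], [0, 0, 0.08], -1],
    [[0, 0, 0.24], [0, 0, 0.115], -1],
    [[0, 0, 0.33], [0, 0, 0.155], -1]
  ]
}}

```text
clock: 3.9
position: [0.6279, 0.1365, 0.091]
ee_rot: [0.979, 2.984, 0.002]
force: [-2.3, -0.2, 7.7]
width: 0.152
gripper_force: 64.7
```

```bash
python3 st.py; python3 -c "
from h import *
print(shift(ST[2],.093,109))"
```

```text
3.9 [0.6279 0.1365 0.091 ] w 14.0mm F [-2.3 -0.2  7.7] T [-0.138  0.468  0.103] g 64.74382013082504
yaw now 53.65 turn -0.870 j7 0.55
('yaw now 53.65 turn -0.966', array([ -0.94, -18.39,  -0.22]))
```

Emit:
{"api": "drive_tool", "payload": {
  "commands": [
    [[0, 0, 0], [0, 0, 0], 0],
    [[0, 0, 0], [0, 0, 0], 0],
    [[0, 0, 0], [0, 0, 0], 0],
    [[0, 0, 0], [0, 0, -2.5], 0],
    [[0, 0, 0], [0, 0, -5], 0],
    [[0, 0, -0.12], [-0.1, -3, -5], 0],
    [[0, 0, -0.24], [-0.3, -6, -5], 0],
    [[0, 0, -0.36], [-0.4, -9, -5], 0],
    [[0, 0, -0.48], [-0.6, -12, -5], 0],
    [[0, 0, -0.6], [-0.7, -15, -5], 0],
    [[0, 0, -0.72], [-0.9, -18.4, -5], 0],
    [[0, 0, -0.84], [-0.9, -18.4, -5], 0],
    [[0, 0, -0.97], [-0.9, -18.4, -4], 0],
    [[0, 0, -0.97], [-0.9, -18.4, -2], 0],
    [[0, 0, -0.97], [-0.9, -18.4, -0.2], 0],
    [[0, 0, -0.97], [-0.9, -18.4, -0.2], -0.3],
    [[0, 0, -0.97], [-0.9, -18.4, -0.2], -1],
    [[0, 0, -0.97], [-0.9, -18.4, -0.2], -1],
    [[0, 0, -0.97], [-0.9, -18.4, -0.2], -1]
  ]
}}

```text
clock: 5.48
position: [0.5269, -0.0176, 0.0927]
ee_rot: [-0.53, 3.095, -0.001]
force: [-0.4, 0.3, 0.5]
width: 0.259
gripper_force: 0.0
```

```bash
python3 st.py
```

```text
5.4833 [ 0.5269 -0.0176  0.0927] w 23.9mm F [-0.4  0.3  0.5] T [ 0.196 -0.05   0.045] g 0.0
yaw now 109.43 turn 0.104 j7 1.62
```

Emit:
{"api": "drive_tool", "payload": {
  "commands": [
    [[0, 0, 0], [0, 0, 0], -1],
    [[0, 0, 0], [0, 0, 0], -1],
    [[0, 0, 0], [0, 0, 0], -1],
    [[0, 0, 0], [0, 0, 0], -1],
    [[0, 0, 0.1], [0, 0, 0.05], -1],
    [[0, 0, 0.2], [0, 0, 0.1], -1],
    [[0, 0, 0.3], [0, 0, 0.14], -1],
    [[0, 0, 0.4], [0, 0, 0.19], -1],
    [[0, 0, 0.5], [0, 0, 0.24], -1],
    [[0, 0, 0.6], [0, 0, 0.29], -1],
    [[0, 0, 0.7], [0, 0, 0.34], -1],
    [[0, 0, 0.8], [0, 0, 0.38], -1],
    [[0, 0, 0.87], [0, 0, 0.42], -1],
    [[0, 0, 0.87], [0, 0, 0.42], -1]
  ]
}}

```text
clock: 6.65
position: [0.5268, -0.017, 0.0884]
ee_rot: [0.829, 3.029, 0.001]
force: [-2.0, 3.8, 8.8]
width: 0.159
gripper_force: 40.0
```

```bash
python3 st.py;  python3 -c "
from h import *
print(shift([.57,0.06],.24,106))"
```

```text
6.65 [ 0.5268 -0.017   0.0884] w 14.6mm F [-2.   3.8  8.8] T [0.692 0.432 0.082] g 40.00308930873871
yaw now 59.37 turn -0.770 j7 0.88
('yaw now 59.37 turn -0.814', array([  0.18,   8.84, -15.15]))
```

```bash
python3 -c "
from h import *
print(shift(ST[3],.0925,98.2))"
```

```text
('yaw now 59.37 turn -0.678', array([-9.6 ,  8.72, -0.39]))
```

Emit:
{"api": "drive_tool", "payload": {
  "commands": [
    [[0, 0, 0], [0, 0, 0], 0],
    [[0, 0, 0], [0, 0, 0], 0],
    [[0, 0, 0], [0, 0, 0], 0],
    [[0, 0, 0], [0, 0, -2.5], 0],
    [[0, 0, 0], [0, 0, -5], 0],
    [[0, 0, -0.12], [-2, 2, -5], 0],
    [[0, 0, -0.24], [-4, 4, -5], 0],
    [[0, 0, -0.36], [-6, 6, -5], 0],
    [[0, 0, -0.48], [-8, 7.5, -5], 0],
    [[0, 0, -0.6], [-9.6, 8.7, -5], 0],
    [[0, 0, -0.68], [-9.6, 8.7, -4.5], 0],
    [[0, 0, -0.68], [-9.6, 8.7, -2.5], 0],
    [[0, 0, -0.68], [-9.6, 8.7, -0.4], -0.2],
    [[0, 0, -0.68], [-9.6, 8.7, -0.4], -1],
    [[0, 0, -0.68], [-9.6, 8.7, -0.4], -1],
    [[0, 0, -0.68], [-9.6, 8.7, -0.4], -1],
    [[0, 0, -0.68], [-9.6, 8.7, -0.4], -1],
    [[0, 0, -0.68], [-9.6, 8.7, -0.4], -1],
    [[0, 0, -0.68], [-9.6, 8.7, -0.4], -1]
  ]
}}

```text
clock: 8.23
position: [0.6537, 0.0095, 0.0927]
ee_rot: [-0.235, 3.131, 0.001]
force: [-0.5, 1.9, 2.9]
width: 0.16
gripper_force: 40.0
```

```bash
python3 st.py
```

```text
8.2333 [0.6537 0.0095 0.0927] w 14.7mm F [-0.5  1.9  2.9] T [0.738 0.098 0.025] g 40.00084698200226
yaw now 98.58 turn -0.086 j7 1.45
```

Emit:
{"api": "drive_tool", "payload": {
  "commands": [
    [[0, 0, 0.1], [0, 0, 0.05], -1],
    [[0, 0, 0.2], [0, 0, 0.1], -1],
    [[0, 0, 0.3], [0, 0, 0.14], -1],
    [[0, 0, 0.4], [0, 0, 0.19], -1],
    [[0, 0, 0.5], [0, 0, 0.24], -1],
    [[0, 0, 0.6], [0, 0, 0.29], -1],
    [[0, 0, 0.7], [0, 0, 0.34], -1],
    [[0, 0, 0.8], [0, 0, 0.38], -1],
    [[0, 0, 0.875], [0, 0, 0.42], -1],
    [[0, 0, 0.875], [0, 0, 0.42], -1]
  ]
}}

```text
clock: 9.07
position: [0.6538, 0.0096, 0.0885]
ee_rot: [1.119, 2.934, 0.002]
force: [-0.9, 3.6, 5.2]
width: 0.162
gripper_force: 40.0
```

```bash
python3 st.py;  python3 -c "
from h import *
print(shift(ST[1],.0925,106.2))"
```

```text
9.0667 [0.6538 0.0096 0.0885] w 14.9mm F [-0.9  3.6  5.2] T [0.656 0.161 0.011] g 40.002413392066956
yaw now 48.23 turn -0.965 j7 0.71
('yaw now 48.23 turn -1.012', array([18.15, -2.74, -0.42]))
```

Emit:
{"api": "drive_tool", "payload": {
  "commands": [
    [[0, 0, 0], [0, 0, 0], 0],
    [[0, 0, 0], [0, 0, 0], 0],
    [[0, 0, 0], [0, 0, 0], 0],
    [[0, 0, 0], [0, 0, -2.5], 0],
    [[0, 0, 0], [0, 0, -5], 0],
    [[0, 0, -0.12], [3, -0.5, -5], 0],
    [[0, 0, -0.24], [6, -1, -5], 0],
    [[0, 0, -0.36], [9, -1.4, -5], 0],
    [[0, 0, -0.48], [12, -1.8, -5], 0],
    [[0, 0, -0.6], [15, -2.3, -5], 0],
    [[0, 0, -0.72], [18.1, -2.7, -5], 0],
    [[0, 0, -0.84], [18.1, -2.7, -5], 0],
    [[0, 0, -0.96], [18.1, -2.7, -4.5], 0],
    [[0, 0, -1.01], [18.1, -2.7, -2.5], 0],
    [[0, 0, -1.01], [18.1, -2.7, -0.4], -0.2],
    [[0, 0, -1.01], [18.1, -2.7, -0.4], -1],
    [[0, 0, -1.01], [18.1, -2.7, -0.4], -1],
    [[0, 0, -1.01], [18.1, -2.7, -0.4], -1],
    [[0, 0, -1.01], [18.1, -2.7, -0.4], -1],
    [[0, 0, -1.01], [18.1, -2.7, -0.4], -1]
  ]
}}

```text
clock: 10.73
position: [0.5, 0.1102, 0.0922]
ee_rot: [-0.446, 3.108, 0.002]
force: [-1.8, 4.4, -0.5]
width: 0.165
gripper_force: 40.0
```

```bash
python3 st.py
```

```text
10.7333 [0.5    0.1102 0.0922] w 15.1mm F [-1.8  4.4 -0.5] T [1.303 0.423 0.026] g 39.99963641166687
yaw now 106.34 turn 0.049 j7 1.34
```

Emit:
{"api": "drive_tool", "payload": {
  "commands": [
    [[0, 0, 0], [0, 0, 0], -1],
    [[0, 0, 0.1], [0, 0, 0.05], -1],
    [[0, 0, 0.2], [0, 0, 0.1], -1],
    [[0, 0, 0.3], [0, 0, 0.14], -1],
    [[0, 0, 0.4], [0, 0, 0.19], -1],
    [[0, 0, 0.5], [0, 0, 0.24], -1],
    [[0, 0, 0.6], [0, 0, 0.29], -1],
    [[0, 0, 0.7], [0, 0, 0.34], -1],
    [[0, 0, 0.8], [0, 0, 0.38], -1],
    [[0, 0, 0.87], [0, 0, 0.42], -1],
    [[0, 0, 0.87], [0, 0, 0.42], -1]
  ]
}}

```text
clock: 11.65
position: [0.5001, 0.1104, 0.0881]
ee_rot: [0.91, 3.006, 0.003]
force: [-1.7, 5.9, 1.3]
width: 0.167
gripper_force: 40.0
```

```bash
python3 st.py;  python3 -c "
from h import *
print(shift([.65,.08],.26,104))"
```

```text
11.65 [0.5001 0.1104 0.0881] w 15.4mm F [-1.7  5.9  1.3] T [1.329 0.462 0.019] g 40.00043213367462
yaw now 56.32 turn -0.824 j7 0.60
('yaw now 56.32 turn -0.832', array([-14.17,   5.83, -17.18]))
```

Round one is done. I'll check the bar angles from above.

Emit:
{"api": "drive_tool", "payload": {
  "commands": [
    [[0, 0, 0], [0, 0, 0], 0],
    [[0, 0, 0], [0, 0, 0], 0],
    [[0, 0, 0], [0, 0, 0], 0],
    [[0, 0, 0], [0, 0, -3], 0],
    [[0, 0, 0], [0, 0, -6], 0],
    [[0, 0, -0.12], [-3, 1.2, -9], 0],
    [[0, 0, -0.24], [-6, 2.4, -12], 0],
    [[0, 0, -0.36], [-9, 3.6, -15], 0],
    [[0, 0, -0.48], [-12, 4.8, -17], 0],
    [[0, 0, -0.6], [-14.2, 5.8, -17], 0],
    [[0, 0, -0.72], [-14.2, 5.8, -17], 0],
    [[0, 0, -0.83], [-14.2, 5.8, -17], 0],
    [[0, 0, -0.83], [-14.2, 5.8, -17], 0]
  ]
}}

```text
clock: 12.73
position: [0.6505, 0.0773, 0.2568]
ee_rot: [0.389, -3.117, 0.001]
force: [0.1, 0.3, -0.0]
width: 0.497
gripper_force: 0.0
```

```bash
python3 st.py; python3 - <<'E'
from h import *
inf=cams.camera_info('wrist'); im=cams.get_image('wrist');cv2.imwrite('pics/w3.png',im)
np.save('inf3.npy',inf,allow_pickle=True)
K,R,t=inf['camera_matrix'],inf['R'],inf['t']
for nm,p in zip('ADCB',ST):
    q=K@(R@np.array([*p,.103])+t); q=q[:2]/q[2]
    sub=np.full_like(im,255); cv2.circle(mk:=np.zeros(im.shape[:2],np.uint8),tuple(int(v) for v in q),52,1,-1)
    sub[mk>0]=im[mk>0]
    o,m,ray=bars(sub,inf,zc=.1025,thr=85,minA=400,maxrow=238)
    for r in o:print(nm,q.round(),*r)
print(shift(ST[0],.0885,53.65))
E
```

```text
12.7333 [0.6505 0.0773 0.2568] w 45.7mm F [ 0.1  0.3 -0. ] T [ 0.158 -0.029 -0.011] g 0.0
yaw now 104.24 turn 0.013 j7 1.52
A [336. 189.] [336 190] [17. 66.] [0.6284 0.1366] -36.5
C [211.  46.] [213  45] [22. 79.] [ 0.5248 -0.0159] -29.2
B [212. 184.] [200 193] [14. 38.] [ 0.6669 -0.0019] -41.3
('yaw now 103.86 turn 0.876', array([ 0.78,  6.26, 16.83]))
```

View pics/w3.png

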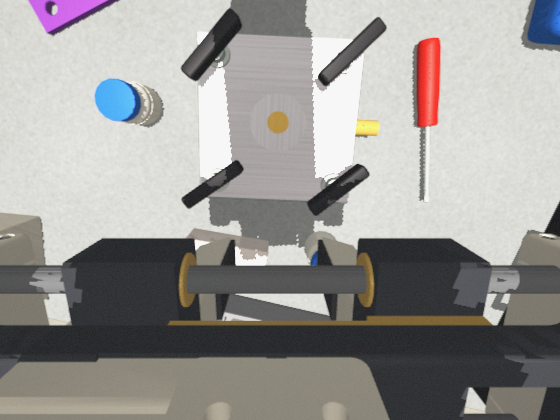

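The view shows all four bars turned about 50°, as intended: (212,45), (352,51), (212,184), (338,190). Round two starts with A.

Emit:
{"api": "drive_tool", "payload": {
  "commands": [
    [[0, 0, 0.12], [0.8, 6.2, 3], 0],
    [[0, 0, 0.24], [0.8, 6.2, 6], 0],
    [[0, 0, 0.36], [0.8, 6.2, 9], 0],
    [[0, 0, 0.48], [0.8, 6.2, 11], 0],
    [[0, 0, 0.6], [0.8, 6.2, 11.5], 0],
    [[0, 0, 0.72], [0.8, 6.2, 11.5], 0],
    [[0, 0, 0.84], [0.8, 6.2, 12], 0],
    [[0, 0, 0.88], [0.8, 6.2, 14.5], 0],
    [[0, 0, 0.88], [0.8, 6.2, 16.8], -0.2],
    [[0, 0, 0.88], [0.8, 6.2, 16.8], -1],
    [[0, 0, 0.88], [0.8, 6.2, 16.8], -1],
    [[0, 0, 0.88], [0.8, 6.2, 16.8], -1],
    [[0, 0, 0.88], [0.8, 6.2, 16.8], -1],
    [[0, 0, 0.88], [0.8, 6.2, 16.8], -1],
    [[0, 0, 0.88], [0.8, 6.2, 16.8], -1],
    [[0, 0, 0.88], [0.8, 6.2, 16.8], -1]
  ]
}}

```text
clock: 14.12
position: [0.6282, 0.1366, 0.0908]
ee_rot: [0.983, 2.982, 0.002]
force: [-2.6, -0.9, 4.8]
width: 0.15
gripper_force: 72.9
```

```bash
python3 st.py
```

```text
14.1167 [0.6282 0.1366 0.0908] w 13.8mm F [-2.6 -0.9  4.8] T [-0.206  0.371 -0.092] g 72.94844448566437
yaw now 53.51 turn -0.872 j7 0.61
```

Emit:
{"api": "drive_tool", "payload": {
  "commands": [
    [[0, 0, 0.1], [0, 0, 0.05], -1],
    [[0, 0, 0.2], [0, 0, 0.1], -1],
    [[0, 0, 0.25], [0, 0, 0.12], -1]
  ]
}}

```text
clock: 14.37
position: [0.6281, 0.1364, 0.0896]
ee_rot: [1.355, 2.833, 0.002]
force: [-3.3, -1.5, 6.8]
width: 0.149
gripper_force: 73.0
```

```bash
python3 st.py
```

```text
14.3667 [0.6281 0.1364 0.0896] w 13.7mm F [-3.3 -1.5  6.8] T [-0.463  0.639  0.141] g 72.95475840568542
yaw now 38.89 turn -1.128 j7 0.39
```

Emit:
{"api": "drive_tool", "payload": {
  "commands": [
    [[0, 0, 0.06], [0, 0, 0.03], -1],
    [[0, 0, 0.12], [0, 0, 0.06], -1]
  ]
}}

```text
clock: 14.53
position: [0.628, 0.1364, 0.0893]
ee_rot: [1.518, 2.749, 0.002]
force: [-4.2, -2.4, 12.1]
width: 0.15
gripper_force: 73.1
```

```bash
python3 st.py
```

```text
14.5333 [0.628  0.1364 0.0893] w 13.8mm F [-4.2 -2.4 12.1] T [-0.616  1.076  0.4  ] g 73.110231757164
yaw now 32.19 turn -1.245 j7 0.30
```

Emit:
{"api": "drive_tool", "payload": {
  "commands": [
    [[0, 0, 0.06], [0, 0, 0.03], -1],
    [[0, 0, 0.12], [0, 0, 0.06], -1]
  ]
}}

```text
clock: 14.7
position: [0.628, 0.1363, 0.0893]
ee_rot: [1.679, 2.653, 0.002]
force: [-6.6, -3.6, 16.9]
width: 0.148
gripper_force: 73.2
```

```bash
python3 st.py
```

```text
14.7 [0.628  0.1363 0.0893] w 13.6mm F [-6.6 -3.6 16.9] T [-0.792  1.485  0.647] g 73.2467633485794
yaw now 25.34 turn -1.364 j7 0.20
```

Emit:
{"api": "drive_tool", "payload": {
  "commands": [
    [[0, 0, -0.06], [0, 0, -0.06], -1],
    [[0, 0, -0.06], [0, 0, -0.06], -1]
  ]
}}

```text
clock: 14.87
position: [0.628, 0.1364, 0.0893]
ee_rot: [1.592, 2.706, 0.002]
force: [-3.2, -2.0, 9.1]
width: 0.146
gripper_force: 73.0
```

```bash
python3 st.py; python3 -c "
from h import *
print(shift(ST[2],.0880,60))"
```

```text
14.8667 [0.628  0.1364 0.0893] w 13.5mm F [-3.2 -2.   9.1] T [-0.465  0.866 -0.076] g 72.98685193061829
yaw now 29.05 turn -1.299 j7 0.25
('yaw now 29.05 turn -0.540', array([ -8.5 , -16.33,   0.11]))
```

Emit:
{"api": "drive_tool", "payload": {
  "commands": [
    [[0, 0, 0], [0, 0, 0], 0],
    [[0, 0, 0], [0, 0, 0], 0],
    [[0, 0, 0], [0, 0, 0], 0],
    [[0, 0, 0], [0, 0, -2.5], 0],
    [[0, 0, 0], [0, 0, -5], 0],
    [[0, 0, -0.1], [-1.6, -3.2, -5], 0],
    [[0, 0, -0.2], [-3.2, -6.4, -5], 0],
    [[0, 0, -0.3], [-4.8, -9.6, -5], 0],
    [[0, 0, -0.4], [-6.6, -12.8, -5], 0],
    [[0, 0, -0.53], [-8.5, -16.3, -5], 0],
    [[0, 0, -0.53], [-8.5, -16.3, -4.5], 0],
    [[0, 0, -0.53], [-8.5, -16.3, -2.2], 0],
    [[0, 0, -0.53], [-8.5, -16.3, 0.05], -0.2],
    [[0, 0, -0.53], [-8.5, -16.3, 0.05], -1],
    [[0, 0, -0.53], [-8.5, -16.3, 0.05], -1],
    [[0, 0, -0.53], [-8.5, -16.3, 0.05], -1],
    [[0, 0, -0.53], [-8.5, -16.3, 0.05], -1],
    [[0, 0, -0.53], [-8.5, -16.3, 0.05], -1],
    [[0, 0, -0.53], [-8.5, -16.3, 0.05], -1],
    [[0, 0, -0.53], [-8.5, -16.3, 0.05], -1]
  ]
}}

```text
clock: 16.53
position: [0.5265, -0.0167, 0.0877]
ee_rot: [0.832, 3.028, 0.0]
force: [-2.0, -0.5, 7.4]
width: 0.165
gripper_force: 40.0
```

```bash
python3 st.py
```

```text
16.5333 [ 0.5265 -0.0167  0.0877] w 15.2mm F [-2.  -0.5  7.4] T [-0.322  0.319 -0.026] g 40.004239082336426
yaw now 59.28 turn -0.772 j7 0.93
```

Emit:
{"api": "drive_tool", "payload": {
  "commands": [
    [[0, 0, 0.1], [0, 0, 0.05], -1],
    [[0, 0, 0.2], [0, 0, 0.1], -1]
  ]
}}

```text
clock: 16.7
position: [0.5266, -0.0167, 0.0869]
ee_rot: [1.136, 2.927, 0.001]
force: [-2.2, -1.3, 9.4]
width: 0.165
gripper_force: 40.0
```

```bash
python3 st.py
```

```text
16.7 [ 0.5266 -0.0167  0.0869] w 15.2mm F [-2.2 -1.3  9.4] T [-0.206  0.46   0.112] g 40.004743337631226
yaw now 47.59 turn -0.976 j7 0.76
```

Emit:
{"api": "drive_tool", "payload": {
  "commands": [
    [[0, 0, 0.06], [0, 0, 0.03], -1],
    [[0, 0, 0.12], [0, 0, 0.06], -1]
  ]
}}

```text
clock: 16.87
position: [0.5266, -0.0167, 0.0863]
ee_rot: [1.308, 2.855, 0.001]
force: [-2.8, -0.4, 10.1]
width: 0.163
gripper_force: 40.0
```

```bash
python3 st.py
```

```text
16.8667 [ 0.5266 -0.0167  0.0863] w 15.0mm F [-2.8 -0.4 10.1] T [-0.31   0.501  0.102] g 40.00541388988495
yaw now 40.78 turn -1.095 j7 0.66
```

Still turning freely at about 0.1 Nm.

Emit:
{"api": "drive_tool", "payload": {
  "commands": [
    [[0, 0, 0.06], [0, 0, 0.03], -1],
    [[0, 0, 0.12], [0, 0, 0.06], -1]
  ]
}}

```text
clock: 17.03
position: [0.5267, -0.0167, 0.0861]
ee_rot: [1.476, 2.771, 0.001]
force: [-5.0, -1.4, 18.3]
width: 0.167
gripper_force: 40.2
```

```bash
python3 st.py
```

```text
17.0333 [ 0.5267 -0.0167  0.0861] w 15.4mm F [-5.  -1.4 18.3] T [-0.362  1.091  0.338] g 40.19200387730962
yaw now 33.94 turn -1.214 j7 0.57
```

Emit:
{"api": "drive_tool", "payload": {
  "commands": [
    [[0, 0, 0.05], [0, 0, 0.025], -1],
    [[0, 0, 0.1], [0, 0, 0.04], -1]
  ]
}}

```text
clock: 17.2
position: [0.5267, -0.0167, 0.086]
ee_rot: [1.611, 2.695, 0.002]
force: [-5.8, -1.9, 20.9]
width: 0.172
gripper_force: 40.8
```

```bash
python3 st.py
```

```text
17.2 [ 0.5267 -0.0167  0.086 ] w 15.8mm F [-5.8 -1.9 20.9] T [-0.403  1.292  0.627] g 40.79263220890425
yaw now 28.26 turn -1.313 j7 0.48
```

```bash
python3 -c "
from h import *
print(shift(ST[3],.0880,48.3))"
```

```text
('yaw now 28.26 turn -0.350', array([-3.75, 12.42, -0.17]))
```

Emit:
{"api": "drive_tool", "payload": {
  "commands": [
    [[0, 0, -0.04], [0, 0, -0.06], -1],
    [[0, 0, -0.04], [0, 0, -0.06], 0],
    [[0, 0, -0.04], [0, 0, -0.06], 0],
    [[0, 0, -0.04], [0, 0, -0.06], 0],
    [[0, 0, -0.04], [0, 0, -2.5], 0],
    [[0, 0, -0.04], [0, 0, -5], 0],
    [[0, 0, -0.14], [-1.2, 4, -5], 0],
    [[0, 0, -0.24], [-2.4, 8, -5], 0],
    [[0, 0, -0.35], [-3.7, 12.4, -5], 0],
    [[0, 0, -0.35], [-3.7, 12.4, -4.5], 0],
    [[0, 0, -0.35], [-3.7, 12.4, -2.5], 0],
    [[0, 0, -0.35], [-3.7, 12.4, -0.2], -0.2],
    [[0, 0, -0.35], [-3.7, 12.4, -0.2], -1],
    [[0, 0, -0.35], [-3.7, 12.4, -0.2], -1],
    [[0, 0, -0.35], [-3.7, 12.4, -0.2], -1],
    [[0, 0, -0.35], [-3.7, 12.4, -0.2], -1],
    [[0, 0, -0.35], [-3.7, 12.4, -0.2], -1],
    [[0, 0, -0.35], [-3.7, 12.4, -0.2], -1],
    [[0, 0, -0.35], [-3.7, 12.4, -0.2], -1]
  ]
}}

```text
clock: 18.78
position: [0.6535, 0.01, 0.0875]
ee_rot: [1.114, 2.935, 0.002]
force: [-0.2, 0.7, 5.0]
width: 0.167
gripper_force: 40.0
```

```bash
python3 st.py
```

```text
18.7833 [0.6535 0.01   0.0875] w 15.4mm F [-0.2  0.7  5. ] T [ 0.182 -0.091  0.002] g 40.0016051530838
yaw now 48.41 turn -0.961 j7 0.76
```

Emit:
{"api": "drive_tool", "payload": {
  "commands": [
    [[0, 0, 0.1], [0, 0, 0.05], -1],
    [[0, 0, 0.2], [0, 0, 0.1], -1]
  ]
}}

```text
clock: 18.95
position: [0.6536, 0.01, 0.0865]
ee_rot: [1.408, 2.806, 0.003]
force: [-0.5, 1.3, 7.3]
width: 0.164
gripper_force: 40.0
```

```bash
python3 st.py
```

```text
18.95 [0.6536 0.01   0.0865] w 15.1mm F [-0.5  1.3  7.3] T [0.287 0.044 0.072] g 39.999327063560486
yaw now 36.72 turn -1.166 j7 0.59
```

Emit:
{"api": "drive_tool", "payload": {
  "commands": [
    [[0, 0, 0.06], [0, 0, 0.03], -1],
    [[0, 0, 0.12], [0, 0, 0.05], -1]
  ]
}}

```text
clock: 19.12
position: [0.6536, 0.0101, 0.086]
ee_rot: [1.572, 2.718, 0.003]
force: [0.8, 0.4, 5.6]
width: 0.168
gripper_force: 40.0
```

```bash
python3 st.py
```

```text
19.1167 [0.6536 0.0101 0.086 ] w 15.4mm F [0.8 0.4 5.6] T [ 0.135 -0.165  0.1  ] g 40.00169098377228
yaw now 29.91 turn -1.284 j7 0.49
```

Emit:
{"api": "drive_tool", "payload": {
  "commands": [
    [[0, 0, 0.06], [0, 0, 0.03], -1],
    [[0, 0, 0.12], [0, 0, 0.05], -1]
  ]
}}

```text
clock: 19.28
position: [0.6537, 0.0101, 0.0857]
ee_rot: [1.731, 2.619, 0.003]
force: [0.3, 0.9, 9.1]
width: 0.167
gripper_force: 40.0
```

```bash
python3 st.py
```

```text
19.2833 [0.6537 0.0101 0.0857] w 15.4mm F [0.3 0.9 9.1] T [0.134 0.167 0.224] g 40.0061970949173
yaw now 23.06 turn -1.404 j7 0.39
```

Emit:
{"api": "drive_tool", "payload": {
  "commands": [
    [[0, 0, 0.04], [0, 0, 0.02], -1],
    [[0, 0, 0.08], [0, 0, 0.035], -1]
  ]
}}

```text
clock: 19.45
position: [0.6538, 0.0101, 0.0857]
ee_rot: [1.833, 2.548, 0.003]
force: [-1.0, 0.4, 11.5]
width: 0.165
gripper_force: 40.0
```

```bash
python3 st.py
```

```text
19.45 [0.6538 0.0101 0.0857] w 15.2mm F [-1.   0.4 11.5] T [0.139 0.321 0.414] g 40.03159617632264
yaw now 18.54 turn -1.483 j7 0.33
```

```bash
python3 -c "
from h import *
print(shift(ST[1],.0880,56.3))"
```

```text
('yaw now 18.54 turn -0.659', array([ 14.37, -11.38,  -0.27]))
```

Emit:
{"api": "drive_tool", "payload": {
  "commands": [
    [[0, 0, 0], [0, 0, 0], 0],
    [[0, 0, 0], [0, 0, 0], 0],
    [[0, 0, 0], [0, 0, 0], 0],
    [[0, 0, 0], [0, 0, -2.5], 0],
    [[0, 0, 0], [0, 0, -5], 0],
    [[0, 0, -0.12], [2.8, -2.2, -5], 0],
    [[0, 0, -0.24], [5.6, -4.4, -5], 0],
    [[0, 0, -0.36], [8.4, -6.6, -5], 0],
    [[0, 0, -0.48], [11.2, -8.8, -5], 0],
    [[0, 0, -0.6], [14.3, -11.3, -5], 0],
    [[0, 0, -0.66], [14.3, -11.3, -4.5], 0],
    [[0, 0, -0.66], [14.3, -11.3, -2.5], 0],
    [[0, 0, -0.66], [14.3, -11.3, -0.25], -0.2],
    [[0, 0, -0.66], [14.3, -11.3, -0.25], -1],
    [[0, 0, -0.66], [14.3, -11.3, -0.25], -1],
    [[0, 0, -0.66], [14.3, -11.3, -0.25], -1],
    [[0, 0, -0.66], [14.3, -11.3, -0.25], -1],
    [[0, 0, -0.66], [14.3, -11.3, -0.25], -1],
    [[0, 0, -0.66], [14.3, -11.3, -0.25], -1],
    [[0, 0, -0.66], [14.3, -11.3, -0.25], -1]
  ]
}}

```text
clock: 21.12
position: [0.5009, 0.1098, 0.0872]
ee_rot: [0.906, 3.006, 0.003]
force: [1.9, 2.6, 3.4]
width: 0.17
gripper_force: 40.0
```

```bash
python3 st.py
```

```text
21.1167 [0.5009 0.1098 0.0872] w 15.6mm F [1.9 2.6 3.4] T [ 0.582 -0.441 -0.024] g 40.00079870223999
yaw now 56.44 turn -0.821 j7 0.65
```

Emit:
{"api": "drive_tool", "payload": {
  "commands": [
    [[0, 0, 0.1], [0, 0, 0.05], -1],
    [[0, 0, 0.2], [0, 0, 0.1], -1]
  ]
}}

```text
clock: 21.28
position: [0.5008, 0.1097, 0.0862]
ee_rot: [1.208, 2.898, 0.003]
force: [0.9, 2.8, 5.5]
width: 0.171
gripper_force: 40.0
```

```bash
python3 st.py
```

```text
21.2833 [0.5008 0.1097 0.0862] w 15.7mm F [0.9 2.8 5.5] T [ 0.448 -0.235  0.089] g 39.997318983078
yaw now 44.74 turn -1.026 j7 0.48
```

Emit:
{"api": "drive_tool", "payload": {
  "commands": [
    [[0, 0, 0.06], [0, 0, 0.03], -1],
    [[0, 0, 0.12], [0, 0, 0.05], -1]
  ]
}}

```text
clock: 21.45
position: [0.5007, 0.1096, 0.0856]
ee_rot: [1.378, 2.821, 0.002]
force: [0.9, 2.2, 4.1]
width: 0.171
gripper_force: 40.0
```

```bash
python3 st.py
```

```text
21.45 [0.5007 0.1096 0.0856] w 15.8mm F [0.9 2.2 4.1] T [ 0.345 -0.284  0.089] g 39.99953269958496
yaw now 37.93 turn -1.144 j7 0.38
```

Emit:
{"api": "drive_tool", "payload": {
  "commands": [
    [[0, 0, 0.06], [0, 0, 0.03], -1],
    [[0, 0, 0.12], [0, 0, 0.05], -1]
  ]
}}

```text
clock: 21.62
position: [0.5006, 0.1096, 0.0851]
ee_rot: [1.545, 2.734, 0.002]
force: [1.3, 2.9, 4.6]
width: 0.167
gripper_force: 40.0
```

```bash
python3 st.py
```

```text
21.6167 [0.5006 0.1096 0.0851] w 15.4mm F [1.3 2.9 4.6] T [ 0.362 -0.224  0.071] g 39.99928593635559
yaw now 31.06 turn -1.264 j7 0.28
```

Emit:
{"api": "drive_tool", "payload": {
  "commands": [
    [[0, 0, 0.04], [0, 0, 0.02], -1],
    [[0, 0, 0.08], [0, 0, 0.035], -1]
  ]
}}

```text
clock: 21.78
position: [0.5006, 0.1095, 0.0849]
ee_rot: [1.651, 2.671, 0.002]
force: [-0.4, 0.6, 10.6]
width: 0.169
gripper_force: 40.0
```

```bash
python3 st.py
```

```text
21.7833 [0.5006 0.1095 0.0849] w 15.6mm F [-0.4  0.6 10.6] T [0.269 0.136 0.225] g 40.002742409706116
yaw now 26.54 turn -1.343 j7 0.22
```

Emit:
{"api": "drive_tool", "payload": {
  "commands": [
    [[0, 0, 0.05], [0, 0, 0.02], -1],
    [[0, 0, 0.09], [0, 0, 0.03], -1]
  ]
}}

```text
clock: 21.95
position: [0.5005, 0.1095, 0.0849]
ee_rot: [1.77, 2.594, 0.002]
force: [-1.2, 0.5, 13.8]
width: 0.169
gripper_force: 40.0
```

```bash
python3 st.py; python3 -c "
from h import *
print(shift(ST[0],.0895,28))"
```

```text
21.95 [0.5005 0.1095 0.0849] w 15.6mm F [-1.2  0.5 13.8] T [0.157 0.396 0.448] g 40.009342175135316
yaw now 21.38 turn -1.433 j7 0.14
('yaw now 21.38 turn -0.116', array([-2.12, 12.8 , -0.44]))
```

Emit:
{"api": "drive_tool", "payload": {
  "commands": [
    [[0, 0, 0], [0, 0, 0], 0],
    [[0, 0, 0], [0, 0, 0], 0],
    [[0, 0, 0], [0, 0, 0], 0],
    [[0, 0, 0], [0, 0, -2.5], 0],
    [[0, 0, 0], [0, 0, -5], 0],
    [[0, 0, -0.12], [-2, 3, -8], 0],
    [[0, 0, -0.24], [-5, 5, -12], 0],
    [[0, 0, -0.36], [-8, 6, -16], 0],
    [[0, 0, -0.48], [-10, 10, -17], 0],
    [[0, 0, -0.6], [-10, 12, -17], 0],
    [[0, 0, -0.72], [-10, 12, -17], 0],
    [[0, 0, -0.84], [-10, 12, -17], 0],
    [[0, 0, -0.96], [-10, 12, -17], 0],
    [[0, 0, -1.08], [-10, 12, -17], 0],
    [[0, 0, -1.2], [-10, 12, -17], 0],
    [[0, 0, -1.32], [-10, 12, -17], 0],
    [[0, 0, -1.44], [-10, 12, -17], 0],
    [[0, 0, -1.44], [-10, 12, -17], 0],
    [[0, 0, -1.44], [-10, 12, -17], 0]
  ]
}}

```text
clock: 23.53
position: [0.6478, 0.0597, 0.2532]
ee_rot: [0.376, -3.118, -0.0]
force: [0.5, -0.2, -0.5]
width: 0.501
gripper_force: 0.0
```

```bash
python3 st.py; python3 - <<'E'
from h import *
cv2.imwrite('pics/w4.png',cams.get_image('wrist'))
E
```

```text
23.5333 [0.6478 0.0597 0.2532] w 46.1mm F [ 0.5 -0.2 -0.5] T [ 0.101 -0.08   0.013] g 0.0
yaw now 103.76 turn 0.004 j7 1.59
```

View pics/w4.png

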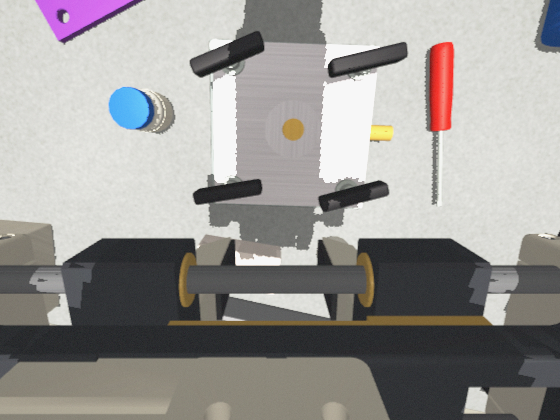

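The final view shows all four bars turned as commanded: (227,54), (368,60), (227,191), (353,196). The cover is square, the bystanders are in place and the gripper is clear.

```bash
python3 -c "
from cell import job
print(job.sign_off())"
```

```text
the job is handed in; nothing more can be done
None
```

I tightened all four knobs crosswise in two rounds and handed the job in at about 24 s with the gripper clear; knob heights and contact forces were inferred from turn angle and torque, not measured, and two knobs briefly reached 0.52–0.55 Nm above free turning (over the 0.45 firm limit, under 0.6) before I eased the grip.

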